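# Close the nut grinder and hold its lid at the half-way run mark

## Task

Take the grey lid by its black bar, set it fully down into the mouth of the nut grinder with its two lugs through the notches, then twist it clockwise (seen from above), against the spring, until the bar points at the orange half-way marks, well short of the red lock marks where it would click in and lock. Finish while still gripping the lid and holding it there at the orange marks: do not let go, as it would spring back. Leave the jam jar, the mug and the water bottle where they stand.

Things in the scene. Friction and masses are not known exactly. Their poses are not given: they have to be found in the camera images.
- lid_grip (a point): Centre of the black bar on the loose grey lid (100 to 200 g), which stands upright on the worktop left or right of the grinder. z up; the bar runs along x, 60 mm long, 18 wide (y), 40 high, this point half-way up, 53 mm above the lid's lowest face. Under the bar a disc 92 mm across, 8 mm thick, its top 20 mm below this point. A white line runs along the bar. Same after a half turn.
- lid_foot (a point): Centre of the lid's lowest face (z up, x along the bar). Above it a plug 62 mm across (54 at its tapered foot), 25 mm long, up to the disc's underside. Two lugs at its foot, at +x and -x straight below the bar's ends, reach out to 40 mm from the axis, 12 mm wide, 10 mm high.
- grinder_mouth (a point): Centre of the grinder's mouth in the plane of its rim, 115 mm above the worktop; z up, x through two notches (20 mm wide, out to 44 mm from the axis) in a steel flange 8 mm thick with a 68 mm hole. Black marks on the rim show the notches. The lid enters with its bar along x, either way round (play 0.1 rad each way); fully down, its disc rests on the rim and lid_grip is 28 mm above this point.
- grinder: The nut grinder, fixed to the worktop: white round body 116 mm across on a blue foot 132 mm across; origin at the centre of its underside, z up, x through the notches. Once twisted, the lid's lugs run under the flange.
- half_mark: The two orange marks on the grinder's rim, 46 to 57 mm from the axis, at +x and -x of this frame; origin at the centre of the grinder's underside, z up. They lie 0.70 rad (40 degrees) clockwise, seen from above, from the black marks, fixed to the grinder. Thinner red lock marks lie another 0.70 rad clockwise.
- drive_ring (a joint): Turn of the sprung ring in the grinder, rad: 0 at rest, grows as the lid turns it clockwise, stop at 1.25. The lugs drop between its dogs with 0.1 rad of play each way: with the lid on the orange marks it reads about 0.6. Its spring turns it back with 0.03 N m at 0 plus 0.22 N m per rad. Past 1.0 the lock clicks in and the job is spoilt.
- jam_jar_mid (a point): Loose amber jam jar with brass cap and red label, 68 mm across, 85 mm high; point half-way up on its axis. Bystander, on the other side of the grinder from the lid.
- mug_mid (a point): Loose white mug, 80 mm across the rim, 90 mm high; point half-way up on its axis; its handle is on its +y side. Bystander.
- water_bottle_mid (a point): Loose green glass bottle, 64 mm across, 190 mm high; point half-way up on its axis. Bystander.

How it is judged:
By the outcome, as a careful person would: the job done as asked, in the order asked, and still so for the second after the job is handed in, while the arm keeps its last pose, push and grip.
It also fails if it takes over 45 s, if anything falls off the work surface, if the arm or the gripper's body presses on something with over 40 N, if the wrist force passes 120 N, or if a joint passes its speed limit or range.

## Robot

A 6-joint arm with a two-finger parallel gripper is mounted at the origin on the work surface. World frame = base frame: x ahead of the robot, y to its left, z up, the work surface at z = 0. Lengths are in m, angles in rad, forces in N, time in s.
With the tool pointing down it reaches from about 0.225 to 0.875 m from the base axis. Payload 3.4 kg.
Tool frame: the origin (TCP) lies where the fingers leave the gripper's body, on its centre line; the fingertips stand 73 mm ahead of it and the grasp point (between the pads) lies 54 mm ahead of it; z points along the fingers, y is the line along which they close (so a half turn about z gives the same grasp; the last joint's range is limited). The gripper opens to 85 mm and grips with 20 to 120 N. Pads are 22 mm wide; open, the fingers measure 114 mm over their backs; the gripper's body (76 mm by 85 mm) begins 54 mm behind the grasp point. The pads swing forward as they close: fully open they stand 13 mm farther back than shut.
Start: joints at [1.214, 0.276, 1.505, -0, 1.361, -0.121], TCP at [0.134, 0.559, 0.304] pointing down, gripper open.
Joint ranges: [-2.89, 2.89], [-0.75, 2.08], [0.22, 2.7], [-1.18, 4.32], [0.11, 2.71], [-2.7, 2.7]. Speed limits (rad/s): [2.57, 2.57, 3.14, 3.14, 3.14, 3.14].

## Interface

Orientations are given as [roll, pitch, yaw] about the fixed x, y, z axes, in that order (R = Rz(yaw) Ry(pitch) Rx(roll)).
In Python, from cell import get_state, read_camera, sign_off gives the robot as it stands. The module is installed in compiled form; this text tells all that it offers.
- The arm moves only by the tool move_arm, never from a script. Its argument "series" is a list of rows, each a list of 7 numbers: the turn, a rotation vector about the tool's x, y, z in degrees, then the shift along the tool's x, y, z in mm, then the finger opening in mm, from 0 to 85.4. In form: [[ax, ay, az, x, y, z, grip], ...]. A call has 1 to 8 rows; each row is the pose to reach, as a shift and turn from the pose commanded when the call began, along the tool's axes at that moment; what a row does not reach only later rows make up. A row lasts 1/8 s, in which the tool goes at most 62.5 mm and 10.7 degrees, less where a joint would pass 70% of its speed; a pose out of reach is approached as far as the arm can. A call with a gripper value outside its range is refused whole. The fingers move at their own pace and stop on an object; "squeeze" is the grip in N (left out, the last holds). Time passes only in rows, so rows that repeat a pose let the fingers close. It gives the time, the measured TCP pose, the force, the opening and the grip force at its end, in the units of the state.
- get_state(): the state, without advancing time (a new reading comes with each control period).
- read_camera(name): name is "scene" or "top" or "wrist"; returns a dict with "pixels" (480x640x3 uint8, red, green, blue), "intrinsics" (3x3 intrinsics, pixels), "R" (3x3) and "t" (3): a world point X has camera coordinates R X + t; the wrist camera has in their place "hand_eye" (4x4, takes a point from camera to tool coordinates, whose origin is the TCP and whose axes are the flange's). Camera axes: x right, y down, z forward; pixel columns grow to the right and rows downward; lengths in m; the calibration is good to about 2 mm. The wrist camera is an equidistant fisheye: a pixel r from the principal point sees the ray r / f radians off the axis. A picture is of the moment at which its call begins: read the wrist's pose just before it. There is no depth.
- sign_off(): hands the job in; it is judged then, once.
The state is a dict: "clock": time; "joint_positions": joint angles; "qd": joint speeds; "effort": joint torques, N m; "tool_pos": TCP position; "ee_rot": TCP orientation; "ft_force": force on the tool from outside, world axes, zero at the start; "moment": the same for the moment, N m; "gripper_width": finger opening in m; "gripper_force": force on a finger pad.
Only numpy, scipy, OpenCV 4.12 (cv2) and the standard library are available. Lean on these libraries where they do the work, as an engineer would, in place of code of your own. Each camera call takes 0.05 s, during which the arm holds its last target. There are 200 camera calls.

## Working session

There is one attempt and no reset: what is moved stays moved. The work goes in short steps, Python scripts to look and compute and a tool call to move; the robot and the scene stay as the last step left them, time stands still between calls to the robot, and variables do not carry over. Pictures are saved under pics/ and viewed, at most 10 in all, crops included, and the job is handed in when it is done.

Besides the shell and the picture viewer there is one more tool, called after "Call:" in YAML: its name, and indented under it one key for each argument. move_arm: Moves the arm, as the interface text tells. Its arguments: {"type":"object","properties":{"series":{"type":"array","items":{"type":"array","items":{"type":"number"}}},"squeeze":{"type":"number"}},"required":["series"]}

```bash
mkdir -p pics
python3 - <<'E'
from cell import *
import cv2,pickle,numpy as np
s=get_state();print({k:np.round(v,4) for k,v in s.items()})
d={}
for n in("scene","top"):
    c=read_camera(n);d[n]=c;cv2.imwrite(f"pics/{n}0.png",c["pixels"][:,:,::-1])
    print(n,c["intrinsics"],c["R"],c["t"])
pickle.dump(d,open("d0.pkl","wb"))
E
```

```text
{'clock': np.float64(0.0), 'joint_positions': array([ 1.214 ,  0.2765,  1.5062,  0.    ,  1.3607, -0.121 ]), 'qd': array([ 0.0015, -0.0006,  0.    ,  0.0006, -0.0006, -0.0001]), 'effort': array([-3.00000e-04, -4.16777e+01, -2.45797e+01, -0.00000e+00,
        1.12000e-02,  0.00000e+00]), 'tool_pos': array([0.1342, 0.5587, 0.3031]), 'ee_rot': array([-3.1398e+00, -2.0000e-04,  2.9058e+00]), 'ft_force': array([-0.4703,  0.0881,  0.2111]), 'moment': array([-0.0077, -0.0296, -0.0026]), 'gripper_force': np.float64(0.0), 'gripper_width': np.float64(0.0851)}
scene [[480.97416232   0.         318.82713317]
 [  0.         480.97416232 233.64677521]
 [  0.           0.           1.        ]] [[-0.81808969  0.57482685  0.01741666]
 [ 0.40541501  0.59793434 -0.6914573 ]
 [-0.40788224 -0.55861312 -0.72220735]] [ 0.5077398  -0.16401342  1.26392278]
top [[513.27709934   0.         317.09942598]
 [  0.         513.27709934 240.71459943]
 [  0.           0.           1.        ]] [[ 0.00233573 -0.99996043  0.00858393]
 [-0.99345095 -0.00330095 -0.11421169]
 [ 0.1142355  -0.00826095 -0.99341935]] [0.00252245 0.62592506 1.06763   ]
```

View pics/top0.png

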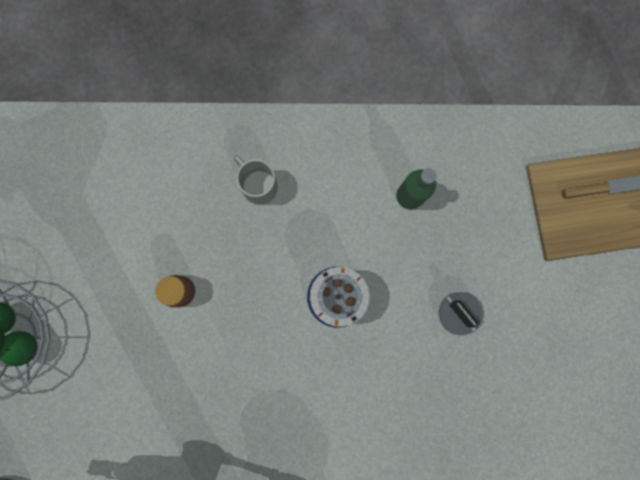

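View pics/scene0.png

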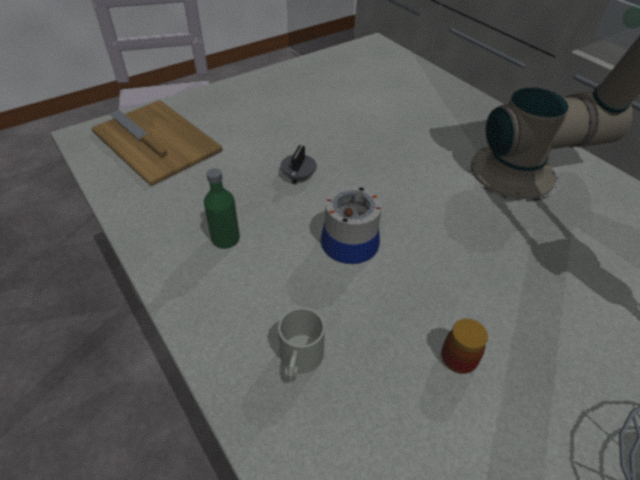

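The top view shows the grinder's rim at about (338,296) with its marks, and the lid at (462,313) with its bar running diagonally. The jar is at (175,291), the mug at (257,181) and the bottle at (417,190). I'll zoom in on the grinder and lid and unproject both.

```bash
cat > h.py <<'E'
import numpy as np,cv2
from scipy.spatial.transform import Rotation as Ro
def unproj(c,uv,z):
    r=c["R"].T@np.linalg.inv(c["intrinsics"])@np.r_[uv,1];o=-c["R"].T@c["t"]
    return o+r*(z-o[2])/r[2]
def proj(c,X):
    p=c["intrinsics"]@(c["R"]@X+c["t"]);return p[:2]/p[2]
E
python3 - <<'E'
from h import *
import pickle
d=pickle.load(open("d0.pkl","rb"));c=d["top"];im=c["pixels"][:,:,::-1]
a=cv2.resize(im[255:340,300:380],(400,425),interpolation=cv2.INTER_CUBIC)
b=cv2.resize(im[270:355,422:502],(400,425),interpolation=cv2.INTER_CUBIC)
cv2.imwrite("pics/crop0.png",np.hstack([a,b]))
for n,uv,z in(("mouth",(338,296),.115),("lidtop",(463,313),.073),("disc",(461.5,313.5),.033),("jar",(175,291),.085),("mug",(257,180),.09),("bottlecap",(428,177),.19)):
    print(n,unproj(c,uv,z).round(4))
E
```

```text
mouth [ 0.5073 -0.0365  0.115 ]
lidtop [ 0.4736 -0.2947  0.073 ]
disc [ 0.4715 -0.3031  0.033 ]
jar [0.5168 0.2923 0.085 ]
mug [0.7458 0.1294 0.09  ]
bottlecap [ 0.7293 -0.2024  0.19  ]
```

View pics/crop0.png

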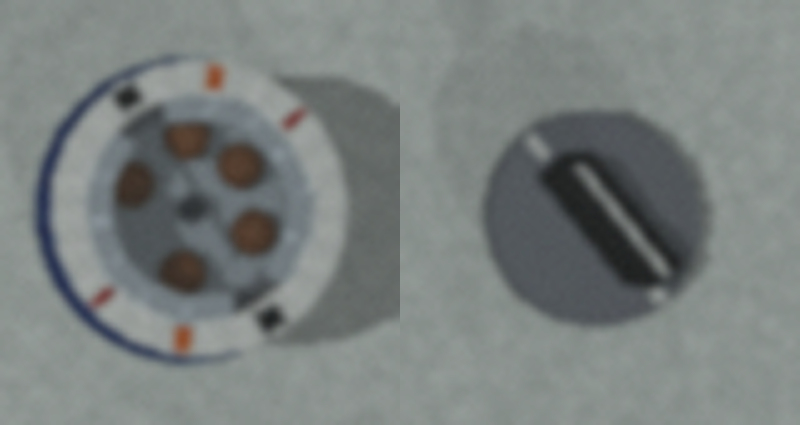

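The marks are sharp. In crop pixels, black is at (127,97) and (270,320), orange at (214,76) and (182,340), red at (293,119) and (102,297). On the lid, the white line runs (178,165)-(268,275), with disc ticks at (138,146) and (258,296).

Run:
```python
from h import *
import pickle
from cell import get_state
d=pickle.load(open("d0.pkl","rb"));c=d["top"]
def P(u,v,x0,y0,z): return unproj(c,(x0+(u+.5)/5-.5,y0+(v+.5)/5-.5),z)
def pair(n,a,b,x0,y0,z):
    A=P(*a,x0,y0,z);B=P(*b,x0,y0,z);v=A-B
    print(n,((A+B)/2).round(4),np.linalg.norm(v).round(4),"ang",np.degrees(np.arctan2(v[1],v[0])).round(1))
pair("black",(127,97),(270,320),300,255,.115)
pair("orange",(214,76),(182,340),300,255,.115)
pair("red",(293,119),(102,297),300,255,.115)
pair("line",(178,165),(268,275),422,270,.073)
pair("ticks",(138,146),(258,296),422,270,.033)
print("disc",P(197,217.5,422,270,.033))
s=get_state();print(Ro.from_euler('xyz',s["ee_rot"]).as_matrix().round(3))
```

```text
black [ 0.5069 -0.0389  0.115 ] 0.1038 ang 32.8
orange [ 0.5072 -0.0389  0.115 ] 0.1043 ang -7.1
red [ 0.507  -0.0388  0.115 ] 0.1029 ang -47.2
line [ 0.4724 -0.3012  0.073 ] 0.057 ang 38.6
ticks [ 0.471  -0.3024  0.033 ] 0.08 ang 38.0
disc [ 0.47234478 -0.30205629  0.033     ]
[[-0.972  0.234 -0.001]
 [ 0.234  0.972 -0.002]
 [ 0.    -0.002 -1.   ]]
```

Call:
move_arm:
  series:
    - [0, 0, 16, -66, -95, 8, 85]
    - [0, 0, 32, -132, -190, 16, 85]
    - [0, 0, 32, -132, -190, 16, 85]
    - [0, 0, 48, -198, -284, 24, 85]
    - [0, 0, 64, -265, -379, 32, 85]
    - [0, 0, 80, -331, -474, 40, 85]
    - [0, 0, 96, -397, -568, 48, 85]
    - [0, 0, 128, -530, -758, 64, 85]

```text
clock: 1.1
tool_pos: [0.3167, 0.0929, 0.2694]
ee_rot: [3.14, -0.001, 1.404]
ft_force: [2.0, -0.1, -0.4]
gripper_width: 0.0854
gripper_force: 0.0
```

```bash
cat >> h.py <<'E'
def delta(s,pos,xang):
    "tool-frame rotvec deg and shift mm from measured state to a tool-down pose"
    R=Ro.from_euler('xyz',s["ee_rot"]).as_matrix();a=np.radians(xang)
    x=np.array([np.cos(a),np.sin(a),0]);z=np.array([0,0,-1.]);T=np.c_[x,np.cross(z,x),z]
    return np.degrees(Ro.from_matrix(R.T@T).as_rotvec()).round(2),(1e3*R.T@(np.array(pos)-s["tool_pos"])).round(1)
def show(s):
    R=Ro.from_euler('xyz',s["ee_rot"]).as_matrix()
    print(s["clock"].round(2),"tcp",s["tool_pos"].round(4),"xang",np.degrees(np.arctan2(R[1,0],R[0,0])).round(2),"tilt",R[:2,2].round(4),"F",s["ft_force"].round(1),"M",s["moment"].round(2),"w",s["gripper_width"].round(4),"gf",s["gripper_force"].round(1),"q",s["joint_positions"].round(2))
E
python3 -c "
from h import *
from cell import *
s=get_state();show(s);print(delta(s,(.472,-.302,.24),38.3))"
```

```text
Traceback (most recent call last):
  File "h.py", line 15, in show
    print(s["clock"].round(2),"tcp",s["tool_pos"].round(4),"xang",np.degrees(np.arctan2(R[1,0],R[0,0])).round(2),"tilt",R[:2,2].round(4),"F",s["ft_force"].round(1),"M",s["moment"].round(2),"w",s["gripper_width"].round(4),"gf",s["gripper_force"].round(1),"q",s["joint_positions"].round(2))
          ^^^^^^^^^^^^^^^^
AttributeError: 'float' object has no attribute 'round'
```

```bash
sed -i 's/print(s\["clock"\].round/s={k:np.asarray(v) for k,v in s.items()};print(s["clock"].round/' h.py
python3 -c "
from h import *
from cell import *
s=get_state();show(s);print(delta(s,(.472,-.302,.24),38.3))"
```

```text
1.1 tcp [0.3167 0.0929 0.2694] xang 80.44 tilt [0.0013 0.0004] F [ 2.  -0.1 -0.4] M [-0.06 -0.05 -0.03] w 0.0854 gf 0.0 q [ 0.07 -0.08  2.01  0.    1.21  0.24]
(array([ 0.05, -0.06, 42.14]), array([-363.7,  218.8,   29.4]))
```

Call:
move_arm:
  series:
    - [0, 0, 6, -52, 31, 4, 85]
    - [0, 0, 12, -104, 62, 8, 85]
    - [0, 0, 18, -156, 94, 12, 85]
    - [0, 0, 24, -208, 125, 16, 85]
    - [0, 0, 30, -260, 156, 21, 85]
    - [0, 0, 36, -312, 188, 25, 85]
    - [0, 0, 42, -364, 219, 29, 85]
    - [0, 0, 42, -364, 219, 29, 85]

```text
clock: 2.1
tool_pos: [0.4755, -0.3038, 0.2389]
ee_rot: [3.141, 0.001, 0.673]
ft_force: [-1.1, 1.0, -0.3]
gripper_width: 0.0848
gripper_force: 0.0
```

Run:
```python
from h import *
from cell import *
import pickle
s=get_state();show(s)
c=read_camera("wrist");pickle.dump((s,c),open("w1.pkl","wb"))
print(c["intrinsics"],c["hand_eye"]);cv2.imwrite("pics/w1.png",c["pixels"][:,:,::-1])
```

```text
2.1 tcp [ 0.4755 -0.3038  0.2389] xang 38.57 tilt [-0.    -0.001] F [-1.1  1.  -0.3] M [-0.04  0.02  0.01] w 0.0848 gf 0.0 q [-0.69  0.3   1.63 -0.    1.2   0.21]
[[371.64829954   0.         332.64400992]
 [  0.         371.64829954 235.65076726]
 [  0.           0.           1.        ]] [[-7.37913225e-05 -9.48052201e-01 -3.18114788e-01  8.24286540e-02]
 [ 9.99999975e-01 -2.10713193e-06 -2.25684728e-04 -5.22442959e-04]
 [ 2.13290594e-04 -3.18114797e-01  9.48052177e-01 -6.93424071e-02]
 [ 0.00000000e+00  0.00000000e+00  0.00000000e+00  1.00000000e+00]]
```

View pics/w1.png

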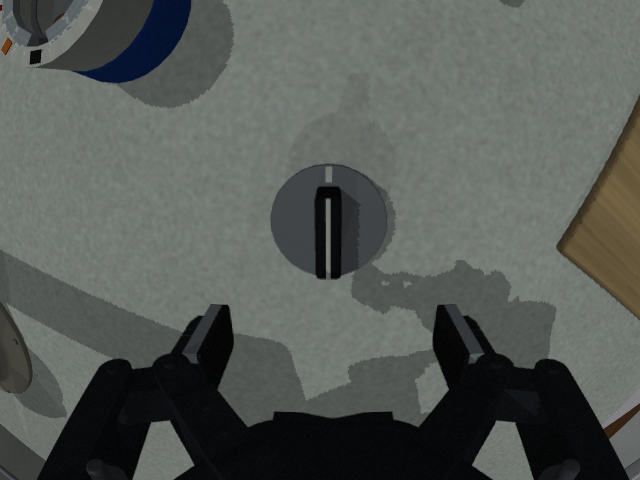

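The wrist view shows the lid bar upright in the image. Its white line runs from (327.5,198) to (327.5,278), the disc spans columns 271-387 with its top at row 164, and the far tick is at (328.5,174).

```bash
cat >> h.py <<'E'
def wray(s,c,uv):
    K=c["intrinsics"];d=np.array([(uv[0]-K[0,2])/K[0,0],(uv[1]-K[1,2])/K[1,1]]);t=np.hypot(*d)
    r=np.r_[d/t*np.sin(t),np.cos(t)] if t>0 else np.r_[0,0,1.]
    R=Ro.from_euler('xyz',s["ee_rot"]).as_matrix();H=c["hand_eye"]
    return s["tool_pos"]+R@H[:3,3],R@H[:3,:3]@r
def wun(s,c,uv,z):
    o,r=wray(s,c,uv);return o+r*(z-o[2])/r[2]
E
python3 - <<'E'
from h import *
import pickle
s,c=pickle.load(open("w1.pkl","rb"))
A=wun(s,c,(327.5,198),.073);B=wun(s,c,(327.5,278),.073);v=A-B
print("line",A,B,(A+B)/2,np.linalg.norm(v),np.degrees(np.arctan2(v[1],v[0])))
L=wun(s,c,(271,220),.033);Rr=wun(s,c,(387,220),.033);T=wun(s,c,(329,164),.033);k=wun(s,c,(328.5,174),.033)
print("disc",(L+Rr)/2,np.linalg.norm(L-Rr),T,"tick",k)
n=-(T-(A+B)/2);n[2]=0
u=np.array([np.cos(np.radians(38.3)),np.sin(np.radians(38.3)),0]);print("from top edge",T-.046*u)
for z in (.17,.115): print(delta(s,(.472,-.302,z),38.3))
E
```

```text
line [ 0.49593347 -0.28265392  0.073     ] [ 0.45128071 -0.31792627  0.073     ] [ 0.47360709 -0.3002901   0.073     ] 0.05690349279734654 38.3060970406184
disc [ 0.47562527 -0.29946048  0.033     ] 0.09014883726208432 [ 0.50957947 -0.27260611  0.033     ] tick [ 0.50342311 -0.27701753  0.033     ]
from top edge [ 0.47347975 -0.30111595  0.033     ]
(array([0.04, 0.04, 0.27]), array([-1.6, -3.6, 68.9]))
(array([0.04, 0.04, 0.27]), array([ -1.6,  -3.7, 123.9]))
```

Call:
move_arm:
  series:
    - [0, 0, 0.3, 0, -3.5, 40, 85]
    - [0, 0, 0.3, 0, -3.5, 80, 85]
    - [0, 0, 0.3, 0, -3.5, 110, 85]
    - [0, 0, 0.3, 0, -3.5, 124, 85]
    - [0, 0, 0.3, 0, -3.5, 124, 45]
    - [0, 0, 0.3, 0, -3.5, 124, 24]
    - [0, 0, 0.3, 0, -3.5, 124, 10]
    - [0, 0, 0.3, 0, -3.5, 124, 10]
  squeeze: 60

```text
clock: 3.15
tool_pos: [0.4727, -0.2974, 0.1173]
ee_rot: [3.139, -0.001, 0.671]
ft_force: [0.1, -1.0, -1.6]
gripper_width: 0.0171
gripper_force: 62.4
```

Call:
move_arm:
  series:
    - [0, 0, 0, 0, 0, 0, 5]
    - [0, 0, 0, 0, 0, 0, 5]
    - [0, 0, 0, 0, 0, 0, 5]
    - [0, 0, 0, 0, 0, 0, 5]
  squeeze: 90

```text
clock: 3.65
tool_pos: [0.4726, -0.2973, 0.117]
ee_rot: [3.14, -0.0, 0.671]
ft_force: [0.3, -0.6, 5.0]
gripper_width: 0.0168
gripper_force: 92.3
```

Run:
```python
from h import *
from cell import *
s=get_state();show(s)
```

```text
3.65 tcp [ 0.4726 -0.2973  0.117 ] xang 38.47 tilt [ 0.0012 -0.0009] F [ 0.3 -0.6  5. ] M [ 0.05  0.03 -0.05] w 0.0168 gf 92.3 q [-0.69  0.42  1.8   0.    0.92  0.21]
```

Call:
move_arm:
  series:
    - [0, 0, 0, 0, 0, -15, 5]
    - [0, 0, 0, 0, 0, -45, 5]
    - [0, 0, 0, 0, 0, -85, 5]
    - [0, 0, 0, 0, 0, -120, 5]
    - [0, 0, 0, 0, 0, -130, 5]
    - [0, 0, 1, 20, -19, -130, 5]
    - [0, 0, 2, 45, -44, -130, 5]
    - [0, 0, 2, 60, -58, -130, 5]

```text
clock: 4.65
tool_pos: [0.4822, -0.2124, 0.2451]
ee_rot: [-3.138, 0.001, 0.637]
ft_force: [0.3, -0.1, -0.9]
gripper_width: 0.0166
gripper_force: 91.1
```

Run:
```python
from h import *
from cell import *
s=get_state();show(s)
print(delta(s,(.507,-.039,.247),32.8))
```

```text
4.65 tcp [ 0.4822 -0.2124  0.2451] xang 36.53 tilt [-0.0027  0.0019] F [ 0.3 -0.1 -0.9] M [ 0.01 -0.02  0.01] w 0.0166 gf 91.1 q [-0.55  0.25  1.7   0.    1.2   0.39]
(array([-0.18,  0.06,  3.73]), array([ 123.1, -124.6,   -1.6]))
```

Call:
move_arm:
  series:
    - [0, 0, 0.6, 20, -20, -12, 5]
    - [0, 0, 1.2, 45, -46, -22, 5]
    - [0, 0, 1.9, 70, -71, -22, 5]
    - [0, 0, 2.5, 95, -96, -22, 5]
    - [0, 0, 3.2, 112, -113, -22, 5]
    - [0, 0, 3.7, 123, -124, -22, 5]
    - [0, 0, 3.7, 123, -124, -22, 5]
    - [0, 0, 3.7, 123, -124, -22, 5]

```text
clock: 5.65
tool_pos: [0.5081, -0.0418, 0.268]
ee_rot: [3.142, 0.001, 0.572]
ft_force: [-0.3, 0.1, -1.5]
gripper_width: 0.0166
gripper_force: 91.1
```

Run:
```python
from h import *
from cell import *
import pickle
s=get_state();show(s)
c=read_camera("wrist");t=read_camera("top");pickle.dump((s,c,t),open("w2.pkl","wb"))
cv2.imwrite("pics/w2.png",c["pixels"][:,:,::-1])
```

```text
5.65 tcp [ 0.5081 -0.0418  0.268 ] xang 32.8 tilt [-0.0008 -0.0005] F [-0.3  0.1 -1.5] M [-0.02  0.01  0.01] w 0.0166 gf 91.1 q [-0.22  0.2   1.7  -0.    1.24  0.78]
```

View pics/w2.png

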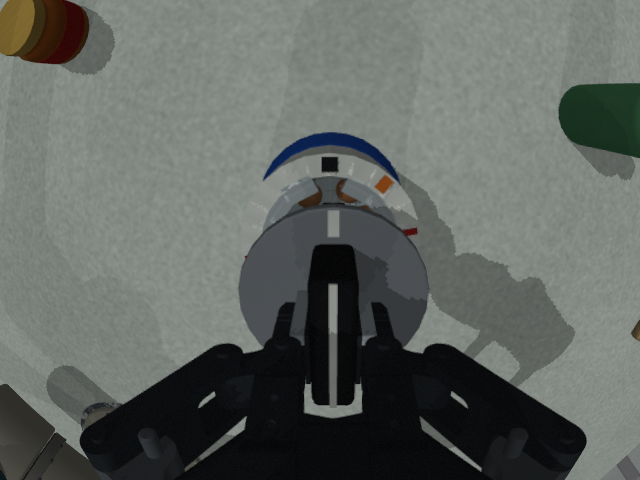

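The wrist view shows the lid upright in the grip. Its disc spans columns 239-429 with the top edge at row 205, the tick is at (334,212-237) and the line runs (333,284)-(333.5,404). The rim marks are black (329.5,164), orange (384,185) and red (411,232).

Run:
```python
from h import *
import pickle
s,c,t=pickle.load(open("w2.pkl","rb"));z=s["tool_pos"][2]
u=np.array([np.cos(np.radians(32.8)),np.sin(np.radians(32.8)),0])
zb,zd=z-.044,z-.084
A=wun(s,c,(333,284),zb);B=wun(s,c,(333.5,404),zb);v=A-B
print("line mid",(A+B)/2,np.linalg.norm(v),np.degrees(np.arctan2(v[1],v[0])))
T=wun(s,c,(334,205),zd);print("disc from top edge",T-.046*u)
# disc contour points: fit circle
L=wun(s,c,(239,288),zd);R=wun(s,c,(429,288),zd);print("disc LR",(L+R)/2,np.linalg.norm(L-R))
k=wun(s,c,(334,224.5),zd);print("tick",k,"tick-linemid ang",np.degrees(np.arctan2(*(k-(A+B)/2)[1::-1])))
for n,uv in(("black",(329.5,164)),("orange",(384,185)),("red",(411.5,232))):
    p=wun(s,c,uv,.115);d=p-[.507,-.0389,.115];print(n,p.round(4),np.linalg.norm(d).round(4),np.degrees(np.arctan2(d[1],d[0])).round(2))
# centre from black,orange,red at known radius 51.5, known relative angles
from scipy.optimize import least_squares
P=[wun(s,c,uv,.115)[:2] for uv in((329.5,164),(384,185))]
f=lambda q:np.concatenate([[q[0]+.0518*np.cos(q[2]-.7*i)-p[0],q[1]+.0518*np.sin(q[2]-.7*i)-p[1]] for i,p in enumerate(P)])
r=least_squares(f,[.507,-.039,.57]);print("centre",r.x[:2],np.degrees(r.x[2]),r.fun*1e3)
```

```text
line mid [ 0.50703483 -0.04208227  0.22395687] 0.056147338987224404 33.029816745809484
disc from top edge [ 0.50687    -0.04258674  0.18395687]
disc LR [ 0.51218312 -0.03926332  0.18395687] 0.08947300664376667
tick [ 0.53826703 -0.02236189  0.18395687] tick-linemid ang 32.268795790006
black [ 0.5512 -0.011   0.115 ] 0.0523 32.19
orange [ 0.5586 -0.0459  0.115 ] 0.052 -7.68
red [ 0.5435 -0.0782  0.115 ] 0.0536 -47.09
centre [ 0.50729663 -0.03848719] 31.95467445075828 [ 0.00566145 -0.02686535 -0.00566146  0.02686535]
```

Call:
move_arm:
  series:
    - [0, 0, 0.3, 2, -3, 10, 5]
    - [0, 0, 0.3, 2, -3, 24, 5]
    - [0, 0, 0.3, 2, -3, 30, 5]
    - [0, 0, 0.3, 2, -3, 35, 5]
    - [0, 0, 0.3, 2, -3, 39, 5]
    - [0, 0, 0.3, 2, -3, 43, 5]
    - [0, 0, 0.3, 2, -3, 46, 5]
    - [0, 0, 0.3, 2, -3, 46, 5]

```text
clock: 6.75
tool_pos: [0.5084, -0.0379, 0.2223]
ee_rot: [3.141, -0.0, 0.567]
ft_force: [0.8, -1.3, -1.6]
gripper_width: 0.0168
gripper_force: 91.1
```

Run:
```python
from h import *
from cell import *
show(get_state())
```

```text
6.75 tcp [ 0.5084 -0.0379  0.2223] xang 32.48 tilt [ 0.0004 -0.0003] F [ 0.8 -1.3 -1.6] M [-0.13 -0.18  0.03] w 0.0168 gf 91.1 q [-0.21  0.24  1.77 -0.    1.13  0.79]
```

Call:
move_arm:
  series:
    - [0, 0, 0, 0, 0, 4, 5]
    - [0, 0, 0, 0, 0, 8, 5]
    - [0, 0, 0, 0, 0, 11, 5]
    - [0, 0, 0, 0, 0, 13, 5]
    - [0, 0, 0, 0, 0, 14, 5]
    - [0, 0, 0, 0, 0, 14, 5]

```text
clock: 7.5
tool_pos: [0.5082, -0.0377, 0.2083]
ee_rot: [-3.141, 0.0, 0.567]
ft_force: [0.8, 0.7, -1.1]
gripper_width: 0.0166
gripper_force: 91.1
```

Run:
```python
from h import *
from cell import *
show(get_state())
```

```text
7.5 tcp [ 0.5082 -0.0377  0.2083] xang 32.47 tilt [-0.0001  0.0002] F [ 0.8  0.7 -1.1] M [-0.04 -0.06 -0.02] w 0.0166 gf 91.1 q [-0.21  0.25  1.79  0.    1.1   0.79]
```

No contact yet. I'll go down gently until it seats.

Call:
move_arm:
  series:
    - [0, 0, 0, 0, 0, 1, 5]
    - [0, 0, 0, 0, 0, 1.5, 5]
    - [0, 0, 0, 0, 0, 2, 5]
    - [0, 0, 0, 0, 0, 2, 5]

```text
clock: 8.0
tool_pos: [0.5084, -0.0378, 0.207]
ee_rot: [3.141, -0.0, 0.567]
ft_force: [-2.7, 0.5, 5.1]
gripper_width: 0.0162
gripper_force: 92.2
```

Call:
move_arm:
  series:
    - [0, 0, 5, 0, 0, 0, 5]
    - [0, 0, 10, 0, 0, 0, 5]
    - [0, 0, 15, 0, 0, 0, 5]
    - [0, 0, 20, 0, 0, 0, 5]
    - [0, 0, 25, 0, 0, 0, 5]
    - [0, 0, 30, 0, 0, 0, 5]
    - [0, 0, 35, 0, 0, 0, 5]
    - [0, 0, 39, 0, 0, 0, 5]
  squeeze: 110

```text
clock: 9.0
tool_pos: [0.5082, -0.0392, 0.2072]
ee_rot: [3.138, -0.001, -0.114]
ft_force: [-3.1, -4.1, 6.3]
gripper_width: 0.0165
gripper_force: 108.3
```

Call:
move_arm:
  series:
    - [0, 0, 0.5, 0, 0, 0, 5]
    - [0, 0, 0.5, 0, 0, 0, 5]
    - [0, 0, 0.5, 0, 0, 0, 5]
    - [0, 0, 0.5, 0, 0, 0, 5]

```text
clock: 9.5
tool_pos: [0.5082, -0.0392, 0.2072]
ee_rot: [3.138, -0.001, -0.121]
ft_force: [-2.7, -4.2, 5.6]
gripper_width: 0.0166
gripper_force: 108.3
```

Run:
```python
from h import *
from cell import *
import pickle
s=get_state();show(s)
c=read_camera("wrist");t=read_camera("top");pickle.dump((s,c,t),open("w3.pkl","wb"))
cv2.imwrite("pics/w3.png",c["pixels"][:,:,::-1])
```

```text
9.5 tcp [ 0.5082 -0.0392  0.2072] xang -6.91 tilt [ 0.0004 -0.0037] F [-2.7 -4.2  5.6] M [-0.54  0.44  0.29] w 0.0166 gf 108.3 q [-0.21  0.25  1.79 -0.    1.09  1.48]
```

View pics/w3.png

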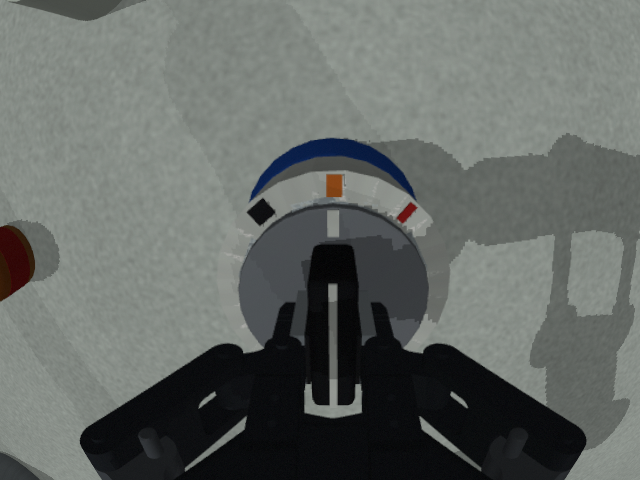

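The disc's tick (333.5,224) and the white line (333) line up with the orange mark (334.5,185) to within about 1°. The lid is seated on the rim, and the red mark is well off at (406,212). The arm is steady and still gripping, so I'm handing in.

```bash
python3 -c "
from cell import *
print(sign_off())"
```

```text
the job is handed in; nothing more can be done
None
```

The lid is seated in the grinder and twisted clockwise to within about 1° of the orange marks. The gripper is still holding it there at about 108 N, the jar, mug and bottle were left alone, and I handed the job in about 9.6 s into the 45 s limit.

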